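# Open the green tea sample case by its paired release buttons

## Task

Open the green sample case: put one fingertip on each of its two green buttons, press both down together and keep them down until its drawer has slid all the way out by itself, then let go and move clear. Do not touch the drawer, keep the red case shut, and leave the cup, jar, cartons and other tea things standing where they are.

Things in the scene. Friction and masses are not known exactly. Their poses are not given: they have to be found in the camera images.
- green_case: the green sample case: a fixed box of pale wood, 170 deep (own x) x 150 wide (own y) x 80 high mm, with a green drawer front and two green round buttons on its top. Origin: centre of its underside; own -x is the side the drawer slides out of (roughly towards the robot), z up. The buttons stand 40 mm in front of the centre (own x = -40), at own y = +32 and -32 mm. On the rear half of its top, behind the buttons, stands a loose teacup or tea jar
- green_left_cap (a point): green round button of the green case, 28 mm in diameter, on the own +y side; this point: centre of its top face, 15 mm above the case's top (95 mm above the work surface) when not pressed; z up. The two buttons of a case are 64 mm apart, centre to centre
- green_left (a joint): how far that left button of the green case is pressed, m: 0 up, 0.008 fully down (its top is then still 7 mm above the case's top, 5 mm above the 2 mm brass collar of 38 mm diameter round it). Its spring takes 1.5 N to start and 5 N fully down, and lifts it when let go. It frees its catch from about 0.005
- green_right_cap (a point): green round button of the green case, 28 mm in diameter, on the own -y side; this point: centre of its top face, 15 mm above the case's top (95 mm above the work surface) when not pressed; z up. The two buttons of a case are 64 mm apart, centre to centre
- green_right (a joint): how far that right button of the green case is pressed, m: 0 up, 0.008 fully down (its top is then still 7 mm above the case's top, 5 mm above the 2 mm brass collar of 38 mm diameter round it). Its spring takes 1.5 N to start and 5 N fully down, and lifts it when let go. It frees its catch from about 0.005
- green_front (a point): green front panel of the green case's drawer, 12 thick (x) x 146 wide (y) x 62 high (z) mm, axes as the case; this point: its middle, 37 mm above the work surface
- green_drawer (a joint): how far the drawer of the green case is out, m: 0 shut, 0.055 all the way out. A damped spring inside drives it out along the case's own -x in about 2.5 s, but only while both buttons of its case are down; if either comes up early a catch stops it where it is or at the next notch (pressing both again lets it go on). Once all the way out it stays out
- red_case: the red sample case: a fixed box of pale wood, 170 deep (own x) x 150 wide (own y) x 80 high mm, with a dark red drawer front and two dark red round buttons on its top. Origin: centre of its underside; own -x is the side the drawer slides out of (roughly towards the robot), z up. The buttons stand 40 mm in front of the centre (own x = -40), at own y = +32 and -32 mm. On the rear half of its top, behind the buttons, stands a loose teacup or tea jar
- red_left_cap (a point): dark red round button of the red case, 28 mm in diameter, on the own +y side; this point: centre of its top face, 15 mm above the case's top (95 mm above the work surface) when not pressed; z up. The two buttons of a case are 64 mm apart, centre to centre
- red_left (a joint): how far that left button of the red case is pressed, m: 0 up, 0.008 fully down (its top is then still 7 mm above the case's top, 5 mm above the 2 mm brass collar of 38 mm diameter round it). Its spring takes 1.5 N to start and 5 N fully down, and lifts it when let go. It frees its catch from about 0.005
- red_right_cap (a point): dark red round button of the red case, 28 mm in diameter, on the own -y side; this point: centre of its top face, 15 mm above the case's top (95 mm above the work surface) when not pressed; z up. The two buttons of a case are 64 mm apart, centre to centre
- red_right (a joint): how far that right button of the red case is pressed, m: 0 up, 0.008 fully down (its top is then still 7 mm above the case's top, 5 mm above the 2 mm brass collar of 38 mm diameter round it). Its spring takes 1.5 N to start and 5 N fully down, and lifts it when let go. It frees its catch from about 0.005
- red_front (a point): dark red front panel of the red case's drawer, 12 thick (x) x 146 wide (y) x 62 high (z) mm, axes as the case; this point: its middle, 37 mm above the work surface
- red_drawer (a joint): how far the drawer of the red case is out, m: 0 shut, 0.055 all the way out. A damped spring inside drives it out along the case's own -x in about 2.5 s, but only while both buttons of its case are down; if either comes up early a catch stops it where it is or at the next notch (pressing both again lets it go on). Once all the way out it stays out
- teacup: loose blue china teacup, 62 mm across, 42 high, standing on the rear of the top of one of the cases; origin: centre of its underside
- tin: loose white tea jar with a brass cap, 54 mm across, 60 high, standing on the rear of the top of the other case; origin: centre of its underside
- brick_a: loose cream carton of brick tea, 120 x 60 x 35 high mm, lying on the table at one side of the cases; origin: centre of its underside
- brick_b: loose cream carton of brick tea, 120 x 60 x 35 high mm, lying on the table at one side of the cases; origin: centre of its underside
- pet: loose small terracotta tea figure, 52 mm across, 50 high, on the table to the left of the cases, towards the far side; origin: centre of its underside
- scoop: loose wooden tea spoon lying on the table beyond the cases; origin: on its underside, long axis x
- pitcher: loose white china pitcher with a handle, 72 mm across, 75 high, on the table to the right of the cases, towards the far side; origin: centre of its underside

How it is judged:
By the outcome, as a careful person would: the job done as asked, in the order asked, and still so for the second after the job is handed in, with the robot touching nothing.
It also fails if it takes over 35 s, if anything falls off the work surface, if the arm or the gripper's body presses on something with over 40 N, if the wrist force passes 120 N, or if a joint passes its speed limit or range.

## Robot

A 6-joint arm with a two-finger parallel gripper is mounted at the origin on the work surface. World frame = base frame: x ahead of the robot, y to its left, z up, the work surface at z = 0. Lengths are in m, angles in degrees, forces in N, time in s.
With the tool pointing down it reaches from about 0.4 to 0.825 m from the base axis. Payload 7 kg.
Tool frame: the origin (TCP) lies on the centre line of the jaws, within the pads' length; the fingertips stand 14 mm ahead of it and the grasp point (between the pads) lies 5 mm behind it; z points along the fingers, y is the line along which they close (so a half turn about z gives the same grasp; the last joint's range is limited). The gripper opens to 88 mm and grips with 3 to 60 N. Pads are 19 mm wide; open, the fingers measure 130 mm over their backs; the gripper's body (78 mm by 193 mm) begins 47 mm behind the grasp point.
Start: joints at [-50.013, 20.546, 0.682, 0, -70.136, -16.507], TCP at [0.269, -0.619, 0.241] pointing down, gripper open.
Joint ranges: [-176.03, 176.03], [-82.01, 121.73], [-58.28, 71.71], [-173.87, 95.51], [-174.79, -0.11], [-173.66, 173.66]. Speed limits (degrees/s): [136.94, 136.94, 172.46, 180, 180, 180].

## Interface

Orientations are given as [roll, pitch, yaw] about the fixed x, y, z axes, in that order (R = Rz(yaw) Ry(pitch) Rx(roll)).
In Python, from plant import r gives the robot as it stands.
- The arm moves only by the tool send_rows, never from a script. Its argument "steps" is a list of rows, each an object with "dp": the shift along the tool's x, y, z in mm, a list of three; "roll": the turn about the tool's z in rad; "jaw": the opening in per cent of the stroke, from 0 (shut) to 100 (fully open). In form: [{"dp": [tx, ty, tz], "roll": roll, "jaw": jaw}, ...]. A call has 1 to 5 rows; each row is the pose to reach, as a shift and turn from the pose commanded when the call began, along the tool's axes at that moment; what a row does not reach only later rows make up. A row lasts 1/8 s, in which the tool goes at most 62.5 mm and 10.7 degrees, less where a joint would pass 70% of its speed; a pose out of reach is approached as far as the arm can. A call with a gripper value outside its range is refused whole. The fingers move at their own pace and stop on an object; "newtons" is the grip in N (left out, the last holds). Time passes only in rows, so rows that repeat a pose let the fingers close. It gives the time, the measured TCP pose, the force, the opening and the grip force at its end, in the units of the state.
- r.get_state(): the state, without advancing time (a new reading comes with each control period).
- r.capture(name): name is "scene" or "side" or "wrist"; returns a dict with "image" (384x512x3 uint8, blue, green, red), "K" (3x3 intrinsics, pixels), "rvec" (rotation vector, rad) and "tvec" (3), from world to camera coordinates, as OpenCV has them. Camera axes: x right, y down, z forward; pixel columns grow to the right and rows downward; lengths in m; the calibration is good to about 2 mm. A picture is of the moment at which its call begins. There is no depth.
- r.close_job(): hands the job in; it is judged then, once.
The state is a dict: "time_s": time; "joints": joint angles; "qd": joint speeds; "joint_torque": joint torques, N m; "tcp_pos": TCP position; "eef_rot": TCP orientation; "contact_force": force on the tool from outside, world axes, zero at the start; "moment": the same for the moment, N m; "gripper_width": finger opening in m; "gripper_force": force on a finger pad.
Only numpy, scipy, OpenCV 4.12 (cv2) and the standard library are available. Lean on these libraries where they do the work, as an engineer would, in place of code of your own. Each camera call takes 0.05 s, during which the arm holds its last target. There are 200 camera calls.

## Working session

There is one attempt and no reset: what is moved stays moved. The work goes in short steps, Python scripts to look and compute and a tool call to move; the robot and the scene stay as the last step left them, time stands still between calls to the robot, and variables do not carry over. Pictures are saved under pics/ and viewed, at most 10 in all, crops included, and the job is handed in when it is done.

Besides the shell and the picture viewer there is one more tool, called after "Request:" in YAML: its name, and indented under it one key for each argument. send_rows: Moves the arm, as the interface text tells. Its arguments: {"type":"object","properties":{"steps":{"type":"array","items":{"type":"object","properties":{"dp":{"type":"array","items":{"type":"number"}},"roll":{"type":"number"},"jaw":{"type":"number"}}}},"newtons":{"type":"number"}},"required":["steps"]}

```bash
mkdir -p pics; cat > h.py <<'E'
import numpy as np, cv2
from plant import r
def ray(c,uv,z):
    R=cv2.Rodrigues(np.array(c["rvec"],float))[0];t=np.array(c["tvec"],float).ravel()
    d=R.T@np.linalg.inv(c["K"])@np.array([uv[0],uv[1],1.]);o=-R.T@t
    return o+d*(z-o[2])/d[2]
def blobs(img,lo,hi,amin=30):
    m=cv2.inRange(cv2.cvtColor(img,cv2.COLOR_BGR2HSV),lo,hi)
    cs=cv2.findContours(m,cv2.RETR_EXTERNAL,cv2.CHAIN_APPROX_NONE)[0]
    return [c for c in cs if cv2.contourArea(c)>amin]
E
python3 - <<'E'
from h import *
a=[r.capture(n) for n in("scene","side","wrist")]
cv2.imwrite("pics/a.png",cv2.resize(np.vstack([a[0]["image"]]),(800,600)))
cv2.imwrite("pics/b.png",cv2.resize(np.vstack([a[1]["image"]]),(800,600)))
for n,c in zip("sdw",a):
  for b in blobs(c["image"],(40,60,30),(90,255,255)):
    M=cv2.moments(b);p=(M["m10"]/M["m00"],M["m01"]/M["m00"]);print(n,M["m00"],np.round(p,1),cv2.boundingRect(b),ray(c,p,.095).round(4))
s=r.get_state();print(s["tcp_pos"],s["eef_rot"],s["gripper_width"],s["time_s"])
E
```

```text
s 5326.5 [235.1 305.9] (95, 256, 259, 99) [0.9783 0.0749 0.095 ]
s 145.0 [499.1 237.2] (487, 230, 25, 16) [0.561  0.6176 0.095 ]
s 51.5 [322.6 182.7] (318, 179, 10, 9) [0.4969 0.1536 0.095 ]
s 49.0 [300.9 182.1] (297, 178, 9, 9) [0.5169 0.0929 0.095 ]
s 43.0 [491.3   2.6] (485, 0, 13, 7) [-2.2504  0.8807  0.095 ]
s 11521.0 [437.   59.6] (339, 0, 173, 131) [-0.7403  0.4771  0.095 ]
s 4267.5 [252.8  33.8] (214, 0, 84, 84) [-0.7892 -0.5465  0.095 ]
s 109.5 [179.7   7.5] (175, 0, 11, 23) [-1.1725 -1.244   0.095 ]
s 73.5 [138.3   8.8] (134, 0, 12, 23) [-1.0255 -1.4893  0.095 ]
d 64.0 [278.6 238.9] (274, 234, 10, 10) [0.4872 0.1578 0.095 ]
d 58.5 [276.9 219.3] (273, 215, 9, 10) [0.5072 0.097  0.095 ]
d 163.5 [296.9 239.9] (292, 212, 10, 56) [0.4403 0.1472 0.095 ]
d 2465.5 [151.9 211.2] (96, 117, 115, 154) [0.845  0.1674 0.095 ]
d 35172.0 [81.6 98.5] (0, 0, 220, 336) [ 1.3051 -0.2259  0.095 ]
[ 0.26875283 -0.61881028  0.23982534] [ 1.79927027e+02 -8.72159796e-03 -1.56526257e+02] 0.08720853953018191 0.15
```

View pics/a.png

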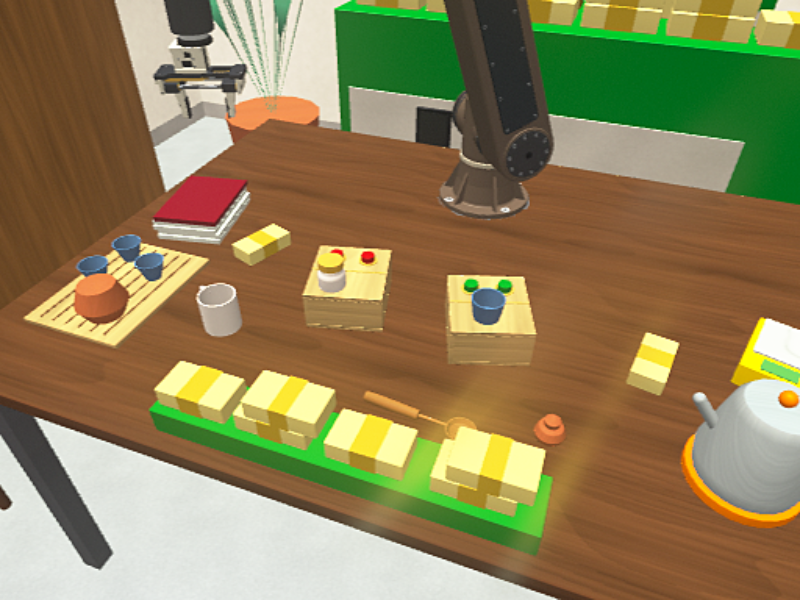

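View pics/b.png

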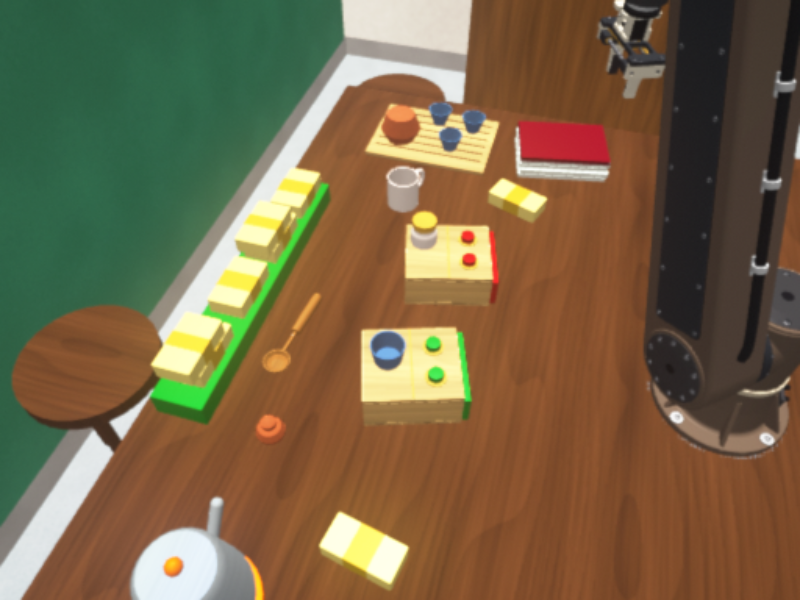

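The scene view shows the green case with the blue cup on its rear. Its buttons are at (322,183) and (301,182) in raw pixels, and at (279,239) and (277,219) in the side view. That puts their centres near (0.492, 0.156) and (0.512, 0.096). I'll move above them first, then look again with the wrist camera.

Request:
send_rows:
  steps:
    - {"dp": [-36,41.5,0],"roll": 0,"jaw": 52}
    - {"dp": [-72,83,0],"roll": 0,"jaw": 52}
    - {"dp": [-108,125,0],"roll": 0,"jaw": 52}
    - {"dp": [-144,166,0],"roll": 0,"jaw": 52}
    - {"dp": [-180,208,0],"roll": 0,"jaw": 52}

```text
time_s: 0.78
tcp_pos: [0.3513, -0.3549, 0.2405]
eef_rot: [180.0, 0.0, -156.5]
contact_force: [0.3, 1.4, 0.1]
gripper_width: 0.0469
gripper_force: 0.0
```

Request:
send_rows:
  steps:
    - {"dp": [-36,41.5,0],"roll": 0,"jaw": 52}
    - {"dp": [-72,83,0],"roll": 0,"jaw": 52}
    - {"dp": [-108,125,0],"roll": 0,"jaw": 52}
    - {"dp": [-144,166,0],"roll": 0,"jaw": 52}
    - {"dp": [-180,208,0],"roll": 0,"jaw": 52}

```text
time_s: 1.4
tcp_pos: [0.4335, -0.0923, 0.2407]
eef_rot: [-180.0, 0.0, -156.5]
contact_force: [0.9, -0.3, -0.2]
gripper_width: 0.0454
gripper_force: 0.0
```

Request:
send_rows:
  steps:
    - {"dp": [-36,41.5,0],"roll": 0.03,"jaw": 52}
    - {"dp": [-72,83,0],"roll": 0.06,"jaw": 52}
    - {"dp": [-108,125,0],"roll": 0.094,"jaw": 52}
    - {"dp": [-150,174,0],"roll": 0.094,"jaw": 52}
    - {"dp": [-150,174,0],"roll": 0.094,"jaw": 52}

```text
time_s: 2.02
tcp_pos: [0.5024, 0.1286, 0.2399]
eef_rot: [-180.0, -0.0, -161.7]
contact_force: [-0.1, 0.2, -0.0]
gripper_width: 0.0457
gripper_force: 0.0
```

```bash
python3 - <<'E'
from h import *
a=[r.capture(n) for n in("scene","side","wrist")]
cv2.imwrite("pics/c.png",np.vstack([a[2]["image"]]))
for n,c in zip("sdw",a):
  for b in blobs(c["image"],(40,60,30),(90,255,255)):
    M=cv2.moments(b);p=(M["m10"]/M["m00"],M["m01"]/M["m00"]);q=ray(c,p,.095)
    if n=="w" or np.hypot(q[0]-.5,q[1]-.12)<.1:print(n,M["m00"],np.round(p,1),cv2.boundingRect(b),q.round(4))
s=r.get_state();print(s["tcp_pos"],s["eef_rot"],s["gripper_width"],s["time_s"],s["contact_force"])
E
```

```text
s 51.5 [322.6 182.7] (318, 179, 10, 9) [0.4969 0.1536 0.095 ]
s 49.0 [300.9 182.1] (297, 178, 9, 9) [0.5169 0.0929 0.095 ]
d 64.0 [278.6 239. ] (274, 235, 10, 10) [0.4871 0.1582 0.095 ]
d 59.5 [276.8 219.4] (273, 215, 9, 10) [0.5072 0.0972 0.095 ]
d 163.5 [296.9 239.9] (292, 212, 10, 56) [0.4402 0.1474 0.095 ]
w 614.0 [219.4 180.9] (205, 167, 29, 29) [0.5089 0.093  0.095 ]
w 622.5 [286.  180.6] (272, 166, 29, 30) [0.489  0.1527 0.095 ]
w 1776.5 [251.3 124.5] (179, 118, 148, 14) [0.4498 0.1055 0.095 ]
[0.50119349 0.12504462 0.24016826] [-1.79987755e+02 -5.95952165e-02 -1.61879165e+02] 0.04549515156754722 2.175 [0.01877475 0.43651584 0.2585695 ]
```

View pics/c.png

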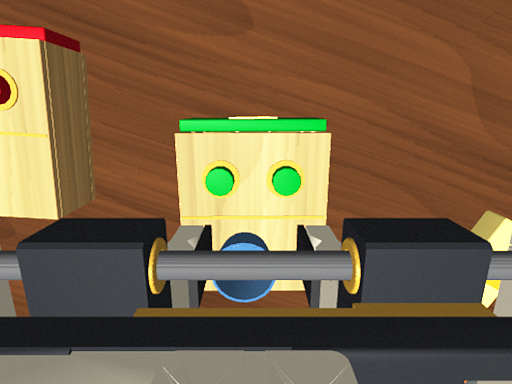

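The wrist view shows both green buttons, at (219,181) and (286,181). Their midpoint is about (0.499, 0.123), with the line between them at the angle I set, so the tool is aligned to within 2 mm. I'll lower to just above them and check the fingertips.

Request:
send_rows:
  steps:
    - {"dp": [1,-1,30],"roll": 0,"jaw": 52}
    - {"dp": [1,-1,60],"roll": 0,"jaw": 52}
    - {"dp": [1,-1,90],"roll": 0,"jaw": 52}
    - {"dp": [1,-1,120],"roll": 0,"jaw": 52}
    - {"dp": [1,-1,120],"roll": 0,"jaw": 52}

```text
time_s: 2.8
tcp_pos: [0.4994, 0.1219, 0.1191]
eef_rot: [-179.9, -0.2, -162.0]
contact_force: [1.1, 0.9, -0.2]
gripper_width: 0.0451
gripper_force: 0.0
```

```bash
python3 - <<'E'
from h import *
a=[r.capture(n) for n in("side","scene","wrist")]
f=lambda i,x,y:cv2.resize(i[y:y+72,x:x+96],(400,300),interpolation=cv2.INTER_CUBIC)
cv2.imwrite("pics/d.png",np.vstack([np.hstack([f(a[0]["image"],230,190),f(a[1]["image"],265,140)]),np.hstack([cv2.resize(a[2]["image"][60:330,70:430],(400,300))]*2)]))
s=r.get_state();print(s["tcp_pos"],s["eef_rot"],s["gripper_width"],s["time_s"],s["contact_force"])
E
```

```text
[0.50168075 0.12374413 0.12198474] [ 1.79989367e+02  1.02064708e-01 -1.61933789e+02] 0.045563735558572946 2.95 [ 1.4492979  -0.07729875  0.40310398]
```

View pics/d.png

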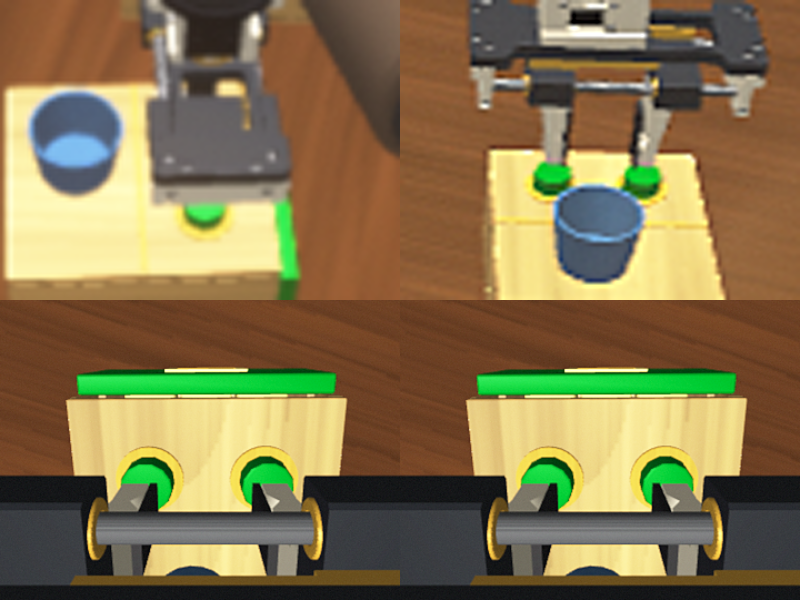

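The fingertips hover just above both green buttons and are centred on them. In the wrist crop the tips are near (150,490) and (268,490), with the buttons near (148,485) and (267,485). Pressing now.

Request:
send_rows:
  steps:
    - {"dp": [0,0,9],"roll": 0,"jaw": 52}
    - {"dp": [0,0,13],"roll": 0,"jaw": 52}
    - {"dp": [0,0,17],"roll": 0,"jaw": 52}
    - {"dp": [0,0,19.5],"roll": 0,"jaw": 52}
    - {"dp": [0,0,19.5],"roll": 0,"jaw": 52}

```text
time_s: 3.58
tcp_pos: [0.5012, 0.1241, 0.1017]
eef_rot: [-180.0, 0.0, -161.9]
contact_force: [-3.2, -0.5, 8.9]
gripper_width: 0.0453
gripper_force: 4.4
```

Request:
send_rows:
  steps:
    - {"dp": [0,0,0],"roll": 0,"jaw": 52}
    - {"dp": [0,0,0],"roll": 0,"jaw": 52}
    - {"dp": [0,0,0],"roll": 0,"jaw": 52}
    - {"dp": [0,0,0],"roll": 0,"jaw": 52}
    - {"dp": [0,0,0],"roll": 0,"jaw": 52}

```text
time_s: 4.2
tcp_pos: [0.5012, 0.1241, 0.1019]
eef_rot: [-180.0, 0.0, -161.9]
contact_force: [-2.8, -0.4, 9.2]
gripper_width: 0.0451
gripper_force: 4.3
```

```bash
cat > m.py <<'E'
from h import *
c=r.capture("side")
for b in blobs(c["image"],(40,60,30),(90,255,255)):
    x,y,w,h=cv2.boundingRect(b)
    if 260<x<340 and 190<y<300: print((x,y,w,h),cv2.contourArea(b))
s=r.get_state();print(s["tcp_pos"],s["gripper_width"],s["time_s"],s["contact_force"],s["moment"])
E
python3 m.py
```

```text
(300, 212, 10, 56) 264.5
[0.50119702 0.12409476 0.10189291] 0.04518585655038033 4.25 [-2.9497419  -0.05040416  8.69751027] [-0.14555024  1.097301   -0.00493745]
```

The drawer is moving, so I'll keep holding.

Request:
send_rows:
  steps:
    - {"dp": [0,0,0],"roll": 0,"jaw": 52}
    - {"dp": [0,0,0],"roll": 0,"jaw": 52}
    - {"dp": [0,0,0],"roll": 0,"jaw": 52}
    - {"dp": [0,0,0],"roll": 0,"jaw": 52}
    - {"dp": [0,0,0],"roll": 0,"jaw": 52}

```text
time_s: 4.88
tcp_pos: [0.5012, 0.1241, 0.1019]
eef_rot: [-180.0, 0.0, -161.9]
contact_force: [-3.0, -0.6, 8.9]
gripper_width: 0.0452
gripper_force: 4.3
```

Request:
send_rows:
  steps:
    - {"dp": [0,0,0],"roll": 0,"jaw": 52}
    - {"dp": [0,0,0],"roll": 0,"jaw": 52}
    - {"dp": [0,0,0],"roll": 0,"jaw": 52}
    - {"dp": [0,0,0],"roll": 0,"jaw": 52}
    - {"dp": [0,0,0],"roll": 0,"jaw": 52}

```text
time_s: 5.5
tcp_pos: [0.5012, 0.1241, 0.1019]
eef_rot: [-180.0, 0.0, -161.9]
contact_force: [-2.5, 0.7, 8.5]
gripper_width: 0.0453
gripper_force: 4.3
```

Request:
send_rows:
  steps:
    - {"dp": [0,0,0],"roll": 0,"jaw": 52}
    - {"dp": [0,0,0],"roll": 0,"jaw": 52}
    - {"dp": [0,0,0],"roll": 0,"jaw": 52}
    - {"dp": [0,0,0],"roll": 0,"jaw": 52}
    - {"dp": [0,0,0],"roll": 0,"jaw": 52}

```text
time_s: 6.12
tcp_pos: [0.5012, 0.1241, 0.1019]
eef_rot: [-180.0, 0.0, -161.9]
contact_force: [-2.4, -0.5, 8.8]
gripper_width: 0.0453
gripper_force: 4.3
```

```bash
python3 m.py
```

```text
(311, 217, 11, 50) 237.5
[0.50119366 0.12409624 0.10188737] 0.04542216572643438 6.175 [-2.6991291  -0.69567529  9.16138492] [-0.15051917  1.10118552 -0.05819135]
```

Request:
send_rows:
  steps:
    - {"dp": [0,0,0],"roll": 0,"jaw": 52}
    - {"dp": [0,0,0],"roll": 0,"jaw": 52}
    - {"dp": [0,0,0],"roll": 0,"jaw": 52}
    - {"dp": [0,0,0],"roll": 0,"jaw": 52}
    - {"dp": [0,0,0],"roll": 0,"jaw": 52}

```text
time_s: 6.8
tcp_pos: [0.5012, 0.1241, 0.1019]
eef_rot: [-180.0, 0.0, -161.9]
contact_force: [-2.9, -0.5, 9.5]
gripper_width: 0.0455
gripper_force: 4.3
```

```bash
python3 m.py; python3 - <<'E'
from h import *
c=r.capture("side")["image"];d=r.capture("wrist")["image"]
cv2.imwrite("pics/e.png",np.hstack([cv2.resize(c[180:280,220:350],(400,308)),cv2.resize(d,(400,308))]))
E
```

```text
(311, 217, 11, 50) 237.5
[0.5011778  0.12409764 0.10187821] 0.045615404775860936 6.85 [-3.70563933 -1.11030735  9.2467436 ] [-0.21107452  1.10852013 -0.04912691]
```

View pics/e.png

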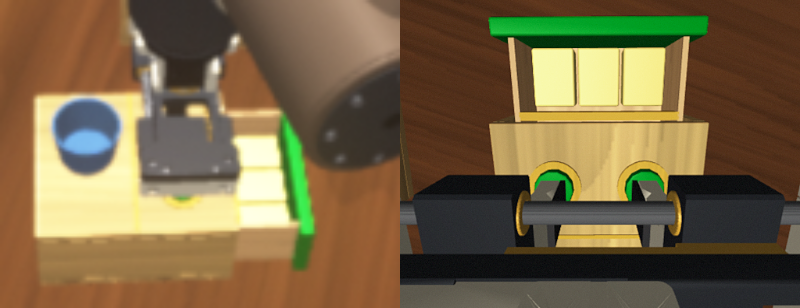

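The side and wrist views show the drawer out and no longer moving: its front edge stays at side column 311. The cup hasn't moved. I'll lift clear and measure how far the drawer is out.

Request:
send_rows:
  steps:
    - {"dp": [0,0,-10],"roll": 0,"jaw": 52}
    - {"dp": [0,0,-30],"roll": 0,"jaw": 52}
    - {"dp": [0,0,-65],"roll": 0,"jaw": 52}
    - {"dp": [0,0,-105],"roll": 0,"jaw": 52}
    - {"dp": [0,0,-140],"roll": 0,"jaw": 52}

```text
time_s: 7.58
tcp_pos: [0.5008, 0.124, 0.2428]
eef_rot: [180.0, 0.0, -161.9]
contact_force: [0.3, 1.1, -0.9]
gripper_width: 0.0454
gripper_force: 0.0
```

Request:
send_rows:
  steps:
    - {"dp": [0,0,0],"roll": 0,"jaw": 52}
    - {"dp": [0,0,0],"roll": 0,"jaw": 52}
    - {"dp": [0,0,0],"roll": 0,"jaw": 52}

```text
time_s: 7.95
tcp_pos: [0.5004, 0.1237, 0.24]
eef_rot: [-180.0, -0.1, -161.9]
contact_force: [-0.1, 0.1, -1.0]
gripper_width: 0.0455
gripper_force: 0.0
```

```bash
python3 - <<'E'
from h import *
w=r.capture("wrist");c=r.capture("side");e=r.capture("scene")
for b in blobs(w["image"],(40,60,30),(90,255,255)):
    M=cv2.moments(b);p=(M["m10"]/M["m00"],M["m01"]/M["m00"]);x,y,ww,hh=cv2.boundingRect(b)
    print(M["m00"],(x,y,ww,hh),ray(w,p,.095).round(4),"rear top edge",ray(w,(x+ww/2,y+hh),.068).round(4))
s=r.get_state();print(s["tcp_pos"],s["contact_force"],s["time_s"])
cv2.imwrite("pics/f.png",np.hstack([cv2.resize(c["image"],(400,300)),cv2.resize(e["image"],(400,300))]))
E
```

```text
619.0 (274, 168, 29, 29) [0.489  0.1527 0.095 ] rear top edge [0.5088 0.1636 0.068 ]
617.5 (207, 168, 29, 30) [0.5088 0.0928 0.095 ] rear top edge [0.5316 0.0971 0.068 ]
2492.0 (177, 61, 155, 19) [0.404  0.0915 0.095 ] rear top edge [0.4096 0.0937 0.068 ]
[0.50069936 0.12384259 0.24030667] [ 0.48122378  0.45492292 -0.33580962] 8.1
```

View pics/f.png

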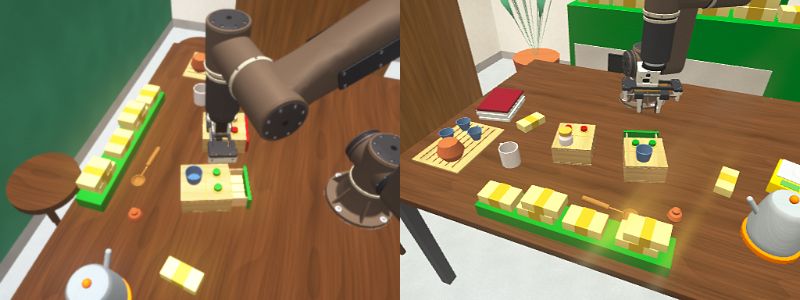

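The side and scene views show the drawer fully out; the panel moved 52 wrist pixels, about 55 mm. Both buttons are back up, the red case is shut, and the cup, jar and other items are where they were.

```bash
python3 -c "
from plant import r
print(r.close_job())"
```

```text
the job is handed in; nothing more can be done
None
```

I pressed and held both green buttons until the drawer stopped at about 55 mm (fully out), then let go, lifted clear and handed in at about 8 s; the final pictures show the red case shut and everything else in place.

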